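# Sort full and used-up ink cartridges by weight

### The arm

A 6-joint arm with a two-finger parallel gripper is mounted at the origin on the work surface. World frame = base frame: x ahead of the robot, y to its left, z up, the work surface at z = 0. Lengths are in m, angles in rad, forces in N, time in s.
With the tool pointing down it reaches from about 0.275 to 0.75 m from the base axis. Payload 10.2 kg.
Tool frame: the origin (TCP) lies between the finger pads; the fingertips stand 17 mm ahead of it and the grasp point (between the pads) lies 2 mm behind it; z points along the fingers, y is the line along which they close (so a half turn about z gives the same grasp; the last joint's range is limited). The gripper opens to 85 mm and grips with 20 to 120 N. Pads are 22 mm wide; open, the fingers measure 114 mm over their backs; the gripper's body (76 mm by 85 mm) begins 54 mm behind the grasp point. The pads swing forward as they close: fully open they stand 13 mm farther back than shut.
Start: joints at [0.944, 0.313, 1.498, -0, 1.331, -0.223], TCP at [0.206, 0.483, 0.248] pointing down, gripper open.
Joint ranges: [-2.94, 2.94], [-0.97, 2.17], [0.19, 2.56], [-1.23, 4.37], [0.02, 3.11], [-2.88, 2.88]. Speed limits (rad/s): [2.39, 2.39, 3.01, 3.14, 3.14, 3.14].

### API

Orientations are given as a unit quaternion [w, x, y, z].
In Python, from plant import r gives the robot as it stands.
- The arm moves only by the shell command python3 -m handwheel 'ROWS' [OPENING]. ROWS is text: rows parted by semicolons, each of 4 numbers parted by spaces: the shift along the tool's x, y, z in cm, then the turn about the tool's z in rad. A call has 1 to 10 rows; each row is the pose to reach, as a shift and turn from the pose commanded when the call began, along the tool's axes at that moment; what a row does not reach only later rows make up. A row lasts 1/10 s, in which the tool goes at most 50 mm and 8.59 degrees, less where a joint would pass 70% of its speed; a pose out of reach is approached as far as the arm can. A call with a gripper value outside its range is refused whole. OPENING is the gripper command: -1 is shut, 1 is fully open, values between are in proportion, set as the call begins (- or left out, the last holds). The fingers move at their own pace and stop on an object; the grip force is fixed at half the most. Time passes only in rows, so rows that repeat a pose let the fingers close. It gives the time, the measured TCP pose, the force, the opening and the grip force at its end, in the units of the state.
- r.observe(): the state, without advancing time (a new reading comes with each control period).
- r.camera(name): name is "scene" or "top" or "wrist"; returns a dict with "image" (384x512x3 uint8, blue, green, red), "fx", "fy", "cx", "cy" (pixels), "position" and "attitude" of the camera in the world. Camera axes: x right, y up, looking along -z (the intrinsics and any distortion apply to the point x, -y, -z); pixel columns grow to the right and rows downward; lengths in m; the calibration is good to about 2 mm. A picture is of the moment at which its call begins. There is no depth.
- r.close_job(): hands the job in; it is judged then, once.
The state is a dict: "time_s": time; "joint_pos": joint angles; "joint_velocities": joint speeds; "joint_efforts": joint torques, N m; "tcp_pos": TCP position; "orientation": TCP orientation; "force": force on the tool from outside, world axes, zero at the start; "moment": the same for the moment, N m; "width": opening from 0.0 (shut) to 1.0 (fully open); "gripper_force": force on a finger pad.
Only numpy, scipy, OpenCV 4.12 (cv2) and the standard library are available. Lean on these libraries where they do the work, as an engineer would, in place of code of your own. Each camera call takes 0.05 s, during which the arm holds its last target. There are 200 camera calls.

### The job

The three black ink cartridges standing on the proofing desk look alike, but each is either full or used up: a full one weighs roughly three and a half times as much, and one or two of the three are full. Lift each one and feel its weight; stand the full ones in the blue tray and the used-up ones in the red tray. Keep the cartridges upright, set them down without dropping them, let go of them, and leave the other things on the desk where they are.

Things in the scene. Friction and masses are not known exactly. Their poses are not given: they have to be found in the camera images.
- cart_a_center (a point): black ink cartridge (one of three that look alike), a rigid upright block 100 mm long, 44 mm thick and 85 mm tall, with a white label and blue stripe on both broad sides. This point is its centre, 42.5 mm above its underside. Axes: x along its length, y across its 44 mm thickness (the way to grip it), z up. It stands on the desk. Hidden state: full, 0.37 to 0.50 kg, or used up, 0.10 to 0.15 kg; its name says nothing about that
- cart_b_center (a point): black ink cartridge (one of three that look alike), a rigid upright block 100 mm long, 44 mm thick and 85 mm tall, with a white label and blue stripe on both broad sides. This point is its centre, 42.5 mm above its underside. Axes: x along its length, y across its 44 mm thickness (the way to grip it), z up. It stands on the desk. Hidden state: full, 0.37 to 0.50 kg, or used up, 0.10 to 0.15 kg; its name says nothing about that
- cart_c_center (a point): black ink cartridge (one of three that look alike), a rigid upright block 100 mm long, 44 mm thick and 85 mm tall, with a white label and blue stripe on both broad sides. This point is its centre, 42.5 mm above its underside. Axes: x along its length, y across its 44 mm thickness (the way to grip it), z up. It stands on the desk. Hidden state: full, 0.37 to 0.50 kg, or used up, 0.10 to 0.15 kg; its name says nothing about that
- tray_blue: open tray fixed to the desk, outside 260 mm along its x, 170 mm along its y and 30 mm high, walls and floor 5 mm thick. Origin: centre of its underside. Room for two cartridges side by side, at x = +60 and -60 mm, with their length along the tray's y. Blue: for full cartridges.
- tray_red: open tray fixed to the desk, outside 260 mm along its x, 170 mm along its y and 30 mm high, walls and floor 5 mm thick. Origin: centre of its underside. Room for two cartridges side by side, at x = +60 and -60 mm, with their length along the tray's y. Red: for used-up cartridges.
- marker: yellow and green highlighter lying on the desk among the cartridges, 120 mm long along its x, 14 mm high; leave alone. Origin: underside, mid-length
- notes: yellow pad of sticky notes, 76 x 76 x 12 mm, beyond the cartridges; leave alone. Origin: centre of underside
- loupe: round magnifier, 44 mm across and 41 mm tall; leave alone. Origin: centre of underside
- mug: white mug, 80 mm across and 92 mm tall, beyond the cartridges; leave alone. Origin: centre of underside
- mouse: grey computer mouse, 105 x 60 x 32 mm; leave alone. Origin: centre of underside

How it is judged:
At the end, for the whole second after the job is handed in: Every cartridge stands upright (within 7 degrees), at rest, on the floor of a tray, its centre inside that tray (within 115 mm along and 70 mm across of the tray's centre), its weight borne by it: the full ones (over 2.6 N) in the blue tray and the used-up ones (under 2.6 N) in the red tray (((x of cart_a_center in the frame of tray_blue between -0.115 and 0.115 m and y of cart_a_center in the frame of tray_blue between -0.07 and 0.07 m and z of cart_a_center in the frame of tray_blue below 0.056 m and contact force between cart_a and tray_blue above 2.6 N) or (x of cart_a_center in the frame of tray_red between -0.115 and 0.115 m and y of cart_a_center in the frame of tray_red between -0.07 and 0.07 m and z of cart_a_center in the frame of tray_red below 0.056 m and contact force between cart_a and tray_red between 0.4 and 2.6 N)) and angle between each of cart_a_center, cart_b_center, cart_c_center's own z axis and vertical below 0.12 rad and linear speed of each of cart_a, cart_b, cart_c below 0.02 m/s and ((x of cart_b_center in the frame of tray_blue between -0.115 and 0.115 m and y of cart_b_center in the frame of tray_blue between -0.07 and 0.07 m and z of cart_b_center in the frame of tray_blue below 0.056 m and contact force between cart_b and tray_blue above 2.6 N) or (x of cart_b_center in the frame of tray_red between -0.115 and 0.115 m and y of cart_b_center in the frame of tray_red between -0.07 and 0.07 m and z of cart_b_center in the frame of tray_red below 0.056 m and contact force between cart_b and tray_red between 0.4 and 2.6 N)) and ((x of cart_c_center in the frame of tray_blue between -0.115 and 0.115 m and y of cart_c_center in the frame of tray_blue between -0.07 and 0.07 m and z of cart_c_center in the frame of tray_blue below 0.056 m and contact force between cart_c and tray_blue above 2.6 N) or (x of cart_c_center in the frame of tray_red between -0.115 and 0.115 m and y of cart_c_center in the frame of tray_red between -0.07 and 0.07 m and z of cart_c_center in the frame of tray_red below 0.056 m and contact force between cart_c and tray_red between 0.4 and 2.6 N))); the robot touches nothing.
It fails at once if a cartridge is tipped more than 35 degrees from upright (angle between any of cart_a_center, cart_b_center, cart_c_center's own z axis and vertical above 0.61 rad).
It fails at once if a cartridge is dropped or thrown: it moves faster than 0.6 m/s (a free fall of 2 cm) while no finger touches it ((linear speed of cart_a above 0.6 m/s and contact force between the fingers and cart_a below 0.05 N) or (linear speed of cart_b above 0.6 m/s and contact force between the fingers and cart_b below 0.05 N) or (linear speed of cart_c above 0.6 m/s and contact force between the fingers and cart_c below 0.05 N)).
It fails at once if another thing on the desk is shifted by more than 3 cm (distance of any of marker, notes, loupe, mug, mouse from where it was at the start of the episode above 0.03 m).
It also fails if it takes over 69 s, if anything falls off the work surface, if the arm or the gripper's body presses on something with over 40 N, if the wrist force passes 120 N, or if a joint passes its speed limit or range.

## Working session

There is one attempt and no reset: what is moved stays moved. The work goes in short steps, Python scripts to look and compute and a shell command to move; the robot and the scene stay as the last step left them, time stands still between calls to the robot, and variables do not carry over. Pictures are saved under pics/ and viewed, at most 12 in all, crops included, and the job is handed in when it is done.

```bash
ls; mkdir -p pics; python3 - <<'E'
from plant import r
import cv2,numpy as np
s=r.observe();print(s)
for n in ["top","scene"]:
    c=r.camera(n);cv2.imwrite(f"pics/{n}0.png",c["image"]);print(n,{k:v for k,v in c.items() if k!="image"})
E
```

```text
pics
{'time_s': 0.0, 'joint_pos': array([ 9.43620351e-01,  3.13461067e-01,  1.49843647e+00,  2.32944512e-05,
        1.33098882e+00, -2.23438580e-01]), 'joint_velocities': array([ 0.00029568,  0.00077454, -0.00048598, -0.00164916, -0.00171319,
       -0.00013533]), 'joint_efforts': array([-1.92008392e-04, -4.12268221e+01, -2.59742671e+01, -1.77320512e-04,
        4.19973512e-03,  2.05705192e-05]), 'tcp_pos': array([0.20613615, 0.48258719, 0.24772963]), 'orientation': array([-2.77196740e-04,  2.00503106e-01,  9.79692853e-01, -5.84559598e-04]), 'force': array([ 0.59475981, -0.32369307,  0.29176694]), 'moment': array([0.01703233, 0.01769275, 0.00910944]), 'gripper_force': 0.0, 'width': 1.0036487910160776}
top {'fx': 372.28161046351283, 'fy': 372.28161046351283, 'cx': 262.18546499524103, 'cy': 199.76366335803903, 'position': array([0.53607773, 0.01372901, 0.92153359]), 'attitude': array([-0.70555168, -0.01181876,  0.03511508,  0.70768925])}
scene {'fx': 450.78683817374974, 'fy': 450.78683817374974, 'cx': 263.8349543833444, 'cy': 201.38738723497713, 'position': array([1.38429334, 0.04740458, 0.86311531]), 'attitude': array([0.62734442, 0.26078095, 0.27258082, 0.68127232])}
```

View pics/top0.png

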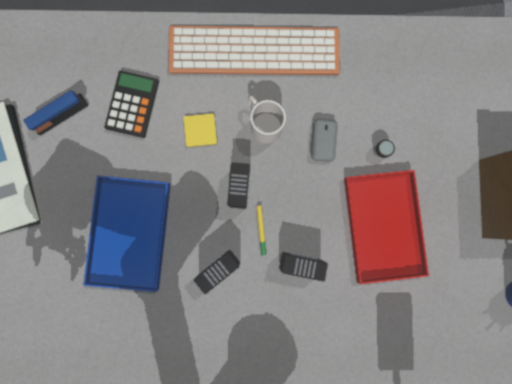

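View pics/scene0.png

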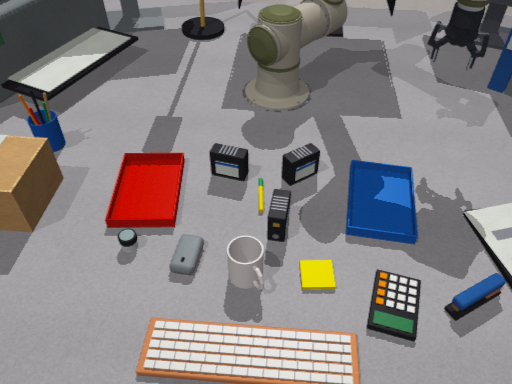

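The top picture has +x up and +y left. The cartridges are near pixels (238,186), (217,272) and (303,267), the blue tray near (128,233) and the red tray near (386,226). The marker is near (262,228). The scene picture agrees. Next I'll mask and measure.

```bash
cat > h.py <<'E'
import cv2,numpy as np
from scipy.spatial.transform import Rotation as R
def rot(q): return R.from_quat(q,scalar_first=True).as_matrix()
def ray(c,u,v,z):
    d=rot(c["attitude"])@np.array([(u-c["cx"])/c["fx"],-(v-c["cy"])/c["fy"],-1.])
    p=np.array(c["position"]);return p+d*(z-p[2])/d[2]
E
python3 - <<'E'
from plant import r
from h import *
c=r.camera("top");im=c["image"];hsv=cv2.cvtColor(im,cv2.COLOR_BGR2HSV)
def comps(m,seeds):
    n,l,st,ce=cv2.connectedComponentsWithStats(m)
    for s in seeds:
        L=[l[v,u] for u in range(s[0]-6,s[0]+7) for v in range(s[1]-6,s[1]+7) if l[v,u]]
        yield (l==np.bincount(L).argmax()).astype(np.uint8)
H,S,V=cv2.split(hsv)
for name,m,s in (("blue",((H>105)&(H<130)&(S>120)),(128,233)),("red",(((H<8)|(H>172))&(S>150)),(386,226))):
    k=next(comps(m.astype(np.uint8),[s])); cn=max(cv2.findContours(k,0,2)[0],key=cv2.contourArea)
    q=cv2.approxPolyDP(cv2.convexHull(cn),8,True)[:,0]
    P=np.array([ray(c,*p,.03) for p in q])[:,:2]
    print(name,q.tolist(),P.round(3).tolist(),P.mean(0).round(4),[round(float(np.linalg.norm(P[i]-P[i-1])),3) for i in range(len(P))])
for s in ((238,186),(217,272),(303,267)):
    sub=im[s[1]-38:s[1]+38,s[0]-38:s[0]+38]
    mk=(im.max(2)<48).astype(np.uint8); mk=cv2.morphologyEx(mk,cv2.MORPH_CLOSE,np.ones((5,5)))
    k=next(comps(mk,[s]));cn=max(cv2.findContours(k,0,2)[0],key=cv2.contourArea)
    W=np.array([ray(c,*p,.085)[:2]*1000 for p in cn[:,0]],np.float32); print(s,cv2.minAreaRect(W),int(k.sum()))
crop=im[140:300,180:340].copy();mk2=cv2.cvtColor(mk[140:300,180:340]*255,cv2.COLOR_GRAY2BGR)
cv2.imwrite("pics/crop1.png",cv2.resize(np.hstack([crop,mk2]),None,fx=2.5,fy=2.5,interpolation=cv2.INTER_NEAREST))
E
```

```text
blue [[98, 177], [168, 184], [155, 290], [84, 284]] [[0.65, 0.374], [0.633, 0.209], [0.384, 0.236], [0.399, 0.4]] [0.5168 0.305 ] [0.252, 0.166, 0.251, 0.165]
red [[423, 275], [359, 281], [347, 178], [412, 171]] [[0.413, -0.402], [0.401, -0.246], [0.648, -0.222], [0.665, -0.383]] [ 0.5317 -0.3132] [0.252, 0.156, 0.249, 0.162]Traceback (most recent call last):
  File "<stdin>", line 18, in <module>
  File "<stdin>", line 8, in comps
ValueError: attempt to get argmax of an empty sequence
```

```bash
python3 - <<'E'
from plant import r
from h import *
c=r.camera("top");im=c["image"];g=im.max(2)
print(g[180:192,236:242].min(),g[200:212,260:266].min(), g[264:270,296:310].min(), g[150,240],g[250,185])
mk=(g<62).astype(np.uint8)
for s in ((238,186),(217,272),(303,267)):
    m=np.zeros_like(mk);cv2.circle(m,s,36,1,-1)
    k=cv2.morphologyEx(mk*m,cv2.MORPH_CLOSE,np.ones((5,5)))
    cn=max(cv2.findContours(k,0,2)[0],key=cv2.contourArea)
    W=np.array([ray(c,*p,.085)[:2]*1000 for p in cn[:,0]],np.float32); print(s,cv2.minAreaRect(W),cv2.contourArea(cn))
crop=im[140:300,180:340];mk2=cv2.cvtColor(mk[140:300,180:340]*255,cv2.COLOR_GRAY2BGR)
cv2.imwrite("pics/crop1.png",cv2.resize(np.hstack([crop,mk2]),None,fx=2.5,fy=2.5,interpolation=cv2.INTER_NEAREST))
E
```

```text
74 113 75 95 107
(238, 186) ((588.5250244140625, 43.867576599121094), (36.71438217163086, 24.307842254638672), 83.0130386352539) 149.0
(217, 272) ((456.1811828613281, 59.197662353515625), (36.75504684448242, 30.305797576904297), 40.89933395385742) 192.5
(303, 267) ((460.0985412597656, -73.54754638671875), (35.12147521972656, 57.140567779541016), 32.88176345825195) 135.0
```

View pics/crop1.png

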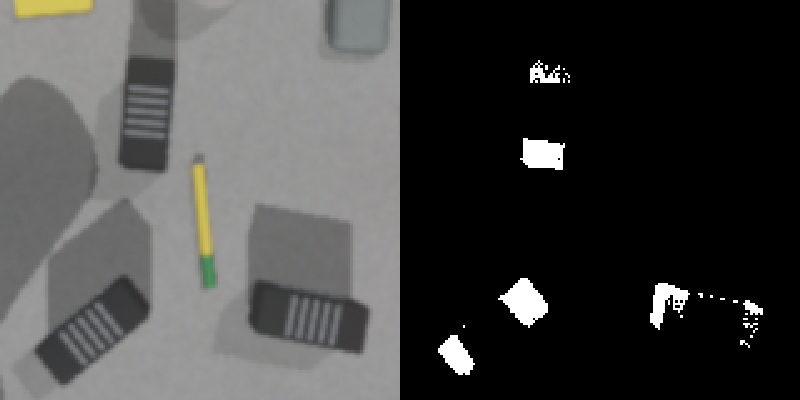

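The crop shows all three tops clearly. The threshold was too low, since the cartridge bodies are about 75 and the shadows about 95.

```bash
python3 - <<'E'
from plant import r
from h import *
c=r.camera("top");im=c["image"];g=im.max(2)
mk=(g<84).astype(np.uint8);out=im.copy()
for s in ((238,186),(217,272),(303,267)):
    m=np.zeros_like(mk);cv2.circle(m,s,32,1,-1)
    k=cv2.morphologyEx(mk*m,cv2.MORPH_CLOSE,np.ones((3,3)))
    k=cv2.morphologyEx(k,cv2.MORPH_OPEN,np.ones((3,3)))
    k=cv2.morphologyEx(k,cv2.MORPH_CLOSE,np.ones((9,9)))
    cn=max(cv2.findContours(k,0,2)[0],key=cv2.contourArea)
    cv2.drawContours(out,[cn],-1,(0,0,255),1)
    W=np.array([ray(c,*p,.085)[:2]*1000 for p in cn[:,0]],np.float32); print(s,cv2.minAreaRect(W),cv2.contourArea(cn))
cv2.imwrite("pics/crop2.png",cv2.resize(out[140:300,180:340],None,fx=3.5,fy=3.5,interpolation=cv2.INTER_NEAREST))
print(r.observe()["time_s"])
E
```

```text
(238, 186) ((590.1348266601562, 42.69503402709961), (40.46574401855469, 29.268327713012695), 89.85266876220703) 206.5
(217, 272) ((433.63751220703125, 86.7740478515625), (42.93894577026367, 104.32780456542969), 38.918922424316406) 583.5
(303, 267) ((443.142333984375, -103.05297088623047), (106.84034729003906, 45.83349609375), 77.75862121582031) 519.5
0.25
```

View pics/crop2.png

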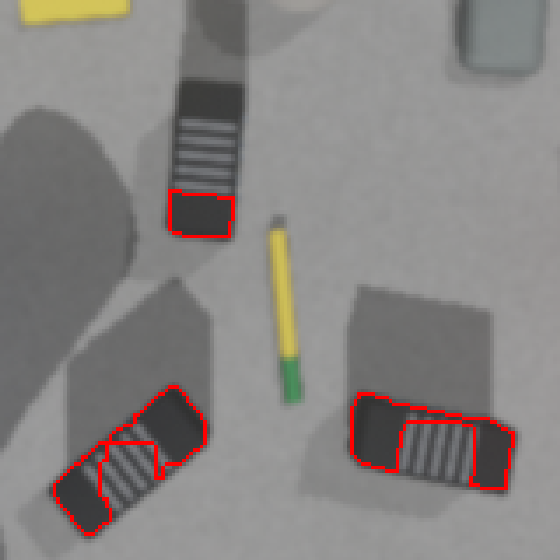

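```bash
cat >> h.py <<'E'
def rows(s,x,y,z,yawdeg=None):
    M=rot(s["orientation"]);d=M.T@(np.array([x,y,z])-s["tcp_pos"])*100
    yaw=np.arctan2(M[1,1],M[0,1]);t=0
    if yawdeg is not None: t=-((np.radians(yawdeg)-yaw+np.pi/2)%np.pi-np.pi/2)
    print("row: %.2f %.2f %.2f %.3f"%(*d,t)," yaw %.1f"%np.degrees(yaw), "tilt %.3f"%np.arccos(-M[2,2]))
E
python3 - <<'E'
from plant import r
from h import *
c=r.camera("top")
f=lambda a,b:ray(c,180+a/3.5,140+b/3.5,.085)
t,b=f(212.5,81),f(201,238);d=t-b
print("A",(t+b)/2,np.linalg.norm(d),np.degrees(np.arctan2(d[1],d[0])))
rows(r.observe(),.434,.087,.18,38.9)
E
```

```text
A [0.62405162 0.03801533 0.085     ] 0.10187010751890013 -4.163501880080646
row: -36.49 -27.44 6.82 0.488  yaw 66.9 tilt 0.000
```

```bash
python3 -m handwheel '-3 -2.5 0 0.05;-7 -5.5 2 0.1;-36.5 -27.4 6.8 0.488;-36.5 -27.4 6.8 0.488;-36.5 -27.4 6.8 0.488;-36.5 -27.4 6.8 0.488;-36.5 -27.4 6.8 0.488;-36.5 -27.4 6.8 0.488;-36.5 -27.4 6.8 0.488;-36.5 -27.4 6.8 0.488' 1; python3 -m handwheel '0 0 0 0;0 0 0 0;0 0 0 0;0 0 0 0'; python3 - <<'E'
from plant import r
from h import *
s=r.observe();print(s["tcp_pos"],s["force"],s["time_s"])
rows(s,.434,.087,.18,38.9)
c=r.camera("wrist");cv2.imwrite("pics/w1.png",c["image"]);print({k:v for k,v in c.items() if k!="image"})
E
```

```text
time_s: 1.3
tcp_pos: [0.4355, 0.0843, 0.1799]
orientation: [0.0, 0.433, 0.902, -0.0]
force: [-0.7, 0.5, -0.4]
width: 1.0
gripper_force: 0.0
time_s: 1.7
tcp_pos: [0.4339, 0.0883, 0.1805]
orientation: [0.0, 0.431, 0.903, 0.0]
force: [0.1, -0.2, -0.6]
width: 1.004
gripper_force: 0.0
[0.43391135 0.08834431 0.18052498] [ 0.11003619 -0.19622415 -0.58731868] 1.7
row: -0.11 -0.08 0.05 0.002  yaw 39.0 tilt 0.000
{'fx': 267.49098145669217, 'fy': 267.49098145669217, 'cx': 253.0233043214498, 'cy': 193.92119448113561, 'position': array([0.38135265, 0.15227196, 0.30578309]), 'attitude': array([ 0.93013506, -0.15219894, -0.05440334,  0.32973402])}
```

View pics/w1.png

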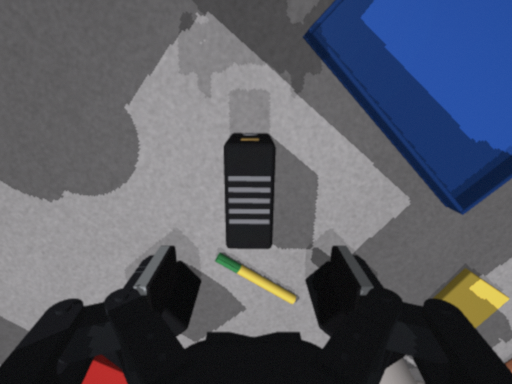

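The cartridge sits in the wrist view at columns 225–274, rows 134–248, with its ribs at about (249,201). I'll project these to check the centre.

```bash
python3 - <<'E'
from plant import r
from h import *
c=r.camera("wrist")
for n,p in dict(ribs=(249.5,200.5),top=(249.5,144),top2=(249.5,134),bot=(249.5,248),l=(226,200),rr=(274,200)).items(): print(n,ray(c,*p,.085).round(4))
a,b=ray(c,249.5,144,.085),ray(c,249.5,247,.085);d=b-a;print((a+b)/2,np.linalg.norm(d),np.degrees(np.arctan2(d[1],d[0])))
rows(r.observe(),.434,.087,.05,38.9)
E
```

```text
ribs [0.4298 0.0879 0.085 ]
top [0.3989 0.1263 0.085 ]
top2 [0.3939 0.1325 0.085 ]
bot [0.4594 0.0511 0.085 ]
l [0.4135 0.0753 0.085 ]
rr [0.4462 0.1018 0.085 ]
[0.42884322 0.08909872 0.085     ] 0.0954232194408347 -51.199205356447756
row: -0.08 -0.07 13.05 0.001  yaw 39.0 tilt 0.000
```

```bash
python3 -m handwheel '0.1 -0.3 2 0;0.1 -0.3 5 0;0.1 -0.3 8 0;0.1 -0.3 10.5 0;0.1 -0.3 12 0;0.1 -0.3 13 0;0.1 -0.3 13 0;0.1 -0.3 13 0' 1; python3 -m handwheel '0 0 0 0;0 0 0 0;0 0 0 0;0 0 0 0;0 0 0 0;0 0 0 0;0 0 0 0;0 0 0 0' -1
```

```text
time_s: 2.6
tcp_pos: [0.4317, 0.0864, 0.0509]
orientation: [0.0, 0.431, 0.902, 0.0]
force: [-0.4, -0.2, -0.1]
width: 1.003
gripper_force: 0.0
time_s: 3.4
tcp_pos: [0.4317, 0.0863, 0.0508]
orientation: [0.0, 0.431, 0.902, 0.0]
force: [-2.1, -0.6, 7.2]
width: 0.51
gripper_force: 61.7
```

```bash
python3 -m handwheel '0 0 -1 0;0 0 -3 0;0 0 -6 0;0 0 -8.5 0;0 0 -10 0;0 0 -11 0;0 0 -11 0;0 0 -11 0;0 0 -11 0;0 0 -11 0'; python3 -m handwheel '0 0 0 0'|sed -n 4p; python3 -m handwheel '0 0 0 0'|sed -n 4p; python3 -m handwheel '0 0 0 0'|sed -n 4p
python3 - <<'E'
from plant import r
from h import *
s=r.observe();j=s["joint_pos"];print(j)
for nm,x,y,a in (("blue",.517,.305,-6),("red",.5317,-.3132,5)):
  for k in (-.06,.06):
    print(nm,k); rows(s,x+k*np.cos(np.radians(a)),y+k*np.sin(np.radians(a)),s["tcp_pos"][2],a)
E
```

```text
time_s: 4.4
tcp_pos: [0.431, 0.0863, 0.1596]
orientation: [-0.001, 0.431, 0.902, -0.0]
force: [-0.3, 0.2, -5.2]
width: 0.513
gripper_force: 61.8
force: [0.0, 0.4, -4.5]
force: [-0.1, -0.5, -4.1]
force: [-0.1, -0.3, -3.3]
[-7.01302585e-02  2.25468994e-01  1.86306223e+00 -1.16551171e-05
  1.05331422e+00 -7.49133217e-01]
blue -0.06
row: 15.87 16.16 -0.00 0.784  yaw 38.9 tilt 0.000
blue 0.06
row: 7.40 24.66 -0.00 0.784  yaw 38.9 tilt 0.000
red -0.06
row: -34.05 -22.25 -0.00 0.592  yaw 38.9 tilt 0.000
red 0.06
row: -40.74 -12.29 -0.00 0.592  yaw 38.9 tilt 0.000
```

About −4.3 N on lifting, so this one is full and goes in the blue tray, far slot.

```bash
python3 -m handwheel '0.5 1.5 0 0.08;1.5 4 0 0.2;2.6 7.5 0 0.33;3.8 11.5 0 0.46;4.9 15.5 0 0.59;5.9 19.5 0 0.7;6.7 22.3 0 0.77;7.2 24 0 0.784;7.4 24.6 0 0.784;7.4 24.6 0 0.784'; python3 -m handwheel '0 0 0 0;0 0 0 0'; python3 - <<'E'
from plant import r
from h import *
s=r.observe();print(s["force"]);rows(s,.577,.299,.06,-6)
c=r.camera("wrist");cv2.imwrite("pics/w2.png",c["image"])
E
```

```text
time_s: 5.7
tcp_pos: [0.5761, 0.2985, 0.1597]
orientation: [-0.0, 0.743, 0.669, -0.0]
force: [0.1, -0.8, -3.8]
width: 0.509
gripper_force: 63.6
time_s: 5.9
tcp_pos: [0.576, 0.2976, 0.1605]
orientation: [0.0, 0.743, 0.669, -0.0]
force: [-0.2, -0.0, -3.6]
width: 0.508
gripper_force: 63.6
[-0.20852123 -0.04015197 -3.58534081]
row: 0.15 0.08 10.05 -0.001  yaw -6.0 tilt 0.000
```

View pics/w2.png

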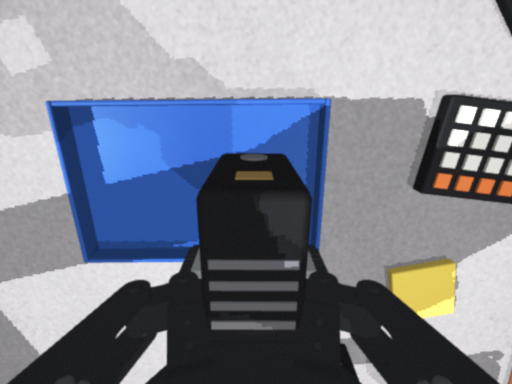

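The held cartridge is lined up with the blue tray's walls (columns 50–330, rows 100–262). I'll lower it.

```bash
python3 -m handwheel '0.1 0.1 1 0;0.1 0.1 3 0;0.1 0.1 5.5 0;0.1 0.1 8 0;0.1 0.1 9.4 0;0.1 0.1 10 0;0.1 0.1 10.2 0;0.1 0.1 10.3 0;0.1 0.1 10.4 0;0.1 0.1 10.4 0'; python3 -m handwheel '0 0 0.1 0;0 0 0.1 0'
```

```text
time_s: 6.95
tcp_pos: [0.5776, 0.2994, 0.0569]
orientation: [0.0, 0.743, 0.669, 0.0]
force: [-0.5, 0.9, -4.3]
width: 0.511
gripper_force: 63.6
time_s: 7.15
tcp_pos: [0.5776, 0.2994, 0.0559]
orientation: [0.0, 0.743, 0.669, 0.001]
force: [-1.3, 0.8, -0.7]
width: 0.509
gripper_force: 64.1
```

Contact with the tray floor. Release, rise, and head for the cartridge at (0.624, 0.038).

```bash
python3 -m handwheel '0 0 0 0;0 0 0 0;0 0 0 0;0 0 0 0;0 0 0 0;0 0 0 0' 1; python3 -m handwheel '0 0 -1 0;0 0 -4 0;0 0 -8 0;0 0 -11 0;0 0 -12.5 0;0 0 -12.5 0;0 0 -12.5 0'; python3 - <<'E'
from plant import r
from h import *
s=r.observe();rows(s,.624,.038,.18,85.8)
E
```

```text
time_s: 7.75
tcp_pos: [0.5774, 0.2993, 0.0553]
orientation: [0.0, 0.743, 0.669, 0.0]
force: [0.1, 0.1, 0.7]
width: 1.002
gripper_force: 0.0
time_s: 8.45
tcp_pos: [0.5771, 0.2992, 0.1799]
orientation: [-0.0, 0.743, 0.669, -0.0]
force: [-0.1, 0.6, 0.1]
width: 1.004
gripper_force: 0.0
row: -25.48 7.40 -0.01 1.539  yaw -6.0 tilt 0.001
```

```bash
python3 -m handwheel '-1 0.3 0 0.1;-3.5 1 0 0.25;-25.5 7.4 0 1.54;-25.5 7.4 0 1.54;-25.5 7.4 0 1.54;-25.5 7.4 0 1.54;-25.5 7.4 0 1.54;-25.5 7.4 0 1.54;-25.5 7.4 0 1.54;-25.5 7.4 0 1.54' >/dev/null; python3 -m handwheel '0 0 0 0;0 0 0 0;0 0 0 0;0 0 0 0'; python3 - <<'E'
from plant import r
from h import *
s=r.observe();rows(s,.624,.038,.18,85.8)
c=r.camera("wrist");im=c["image"];cv2.imwrite("pics/w3.png",im);cv2.imwrite("pics/w3c.png",im)
E
```

```text
time_s: 9.85
tcp_pos: [0.6242, 0.038, 0.1801]
orientation: [-0.0, 1.0, 0.009, -0.0]
force: [-0.7, -0.4, -0.6]
width: 1.001
gripper_force: 0.0
row: -0.02 -0.00 0.01 0.091  yaw -89.0 tilt 0.000
```

View pics/w3.png

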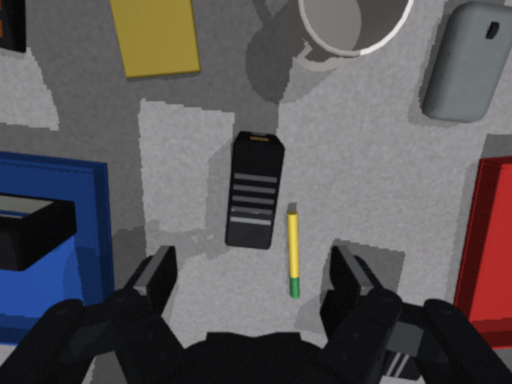

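The wrist view shows the cartridge at columns 226–284, rows 132–248. The marker runs from (292,210) to (295,297). The cartridge already in the blue tray stands upright.

```bash
python3 - <<'E'
from plant import r
from h import *
c=r.camera("wrist")
a=ray(c,259.5,142,.085);b=ray(c,247.5,247,.085);d=a-b;m=(a+b)/2
print(a,b,m,np.linalg.norm(d),np.degrees(np.arctan2(d[1],d[0])));print("ribs",ray(c,254,200.5,.085),"marker",ray(c,292,210,.01))
rows(r.observe(),(.624+m[0])/2,(.038+m[1])/2,.05,86)
E
```

```text
[0.67606963 0.03383765 0.085     ] [0.57907638 0.04251187 0.085     ] [0.62757301 0.03817476 0.085     ] 0.09738034927651643 -5.110434485052262
ribs [0.62522685 0.03734728 0.085     ] marker [ 0.5868174  -0.00883384  0.01      ]
row: 0.16 -0.01 13.02 0.087  yaw -89.0 tilt 0.000
```

```bash
python3 -m handwheel '0.1 0 2 0.09;0.1 0 5 0.09;0.1 0 8 0.09;0.1 0 10.5 0.09;0.1 0 12 0.09;0.1 0 13 0.09;0.1 0 13 0.09;0.1 0 13 0.09' 1; python3 -m handwheel '0 0 0 0;0 0 0 0;0 0 0 0;0 0 0 0;0 0 0 0;0 0 0 0;0 0 0 0;0 0 0 0' -1;python3 -m handwheel '0 0 -1 0;0 0 -3 0;0 0 -6 0;0 0 -8.5 0;0 0 -10 0;0 0 -11 0;0 0 -11 0;0 0 -11 0;0 0 -11 0;0 0 -11 0'; python3 -m handwheel '0 0 0 0'|sed -n 4p; python3 -m handwheel '0 0 0 0'|sed -n 4p; python3 -m handwheel '0 0 0 0'|sed -n 4p
python3 - <<'E'
from plant import r
from h import *
s=r.observe();print(s["joint_pos"])
for nm,x,y,a in (("blue",.517,.305,-6),("red",.5317,-.3132,5)):
  for k in (-.06,.06):
    print(nm,k); rows(s,x+k*np.cos(np.radians(a)),y+k*np.sin(np.radians(a)),s["tcp_pos"][2],a)
E
```

```text
time_s: 10.75
tcp_pos: [0.6258, 0.0379, 0.0513]
orientation: [0.0, 0.999, -0.037, 0.001]
force: [-0.2, -0.2, -0.6]
width: 1.002
gripper_force: 0.0
time_s: 11.55
tcp_pos: [0.6257, 0.0379, 0.0511]
orientation: [0.0, 0.999, -0.037, 0.001]
force: [-0.2, -0.1, 5.7]
width: 0.508
gripper_force: 61.0
time_s: 12.55
tcp_pos: [0.625, 0.0379, 0.1594]
orientation: [-0.0, 0.999, -0.037, -0.001]
force: [-0.6, -0.7, -1.1]
width: 0.508
gripper_force: 60.4
force: [-0.6, -0.6, -2.5]
force: [-0.3, 0.5, -1.0]
force: [0.0, -0.8, -1.4]
[-1.26193884e-01  6.08424146e-01  1.28481050e+00  2.81065856e-06
  1.24851498e+00  1.51885396e+00]
blue -0.06
row: -18.77 -26.02 0.00 -1.540  yaw -94.3 tilt 0.000
blue 0.06
row: -6.78 -25.65 0.00 -1.540  yaw -94.3 tilt 0.000
red -0.06
row: -12.64 36.67 0.00 1.409  yaw -94.3 tilt 0.000
red 0.06
row: -0.80 34.74 -0.00 1.409  yaw -94.3 tilt 0.000
```

About −1.5 N, so this one is used up and goes in the red tray, far slot.

```bash
python3 -m handwheel '0 1 0 0.06;0 3.5 0 0.18;0 7 0 0.31;-0.2 11 0 0.44;-0.3 15 0 0.57;-0.4 19 0 0.7;-0.5 23 0 0.83;-0.6 26.5 0 0.96;-0.7 29.5 0 1.09;-0.8 32 0 1.22'; python3 -m handwheel '0.55 2.43 0 0.12;0.9 2.6 0 0.19;0.9 2.6 0 0.19;0.9 2.6 0 0.19'; python3 - <<'E'
from plant import r
from h import *
s=r.observe();rows(s,.5317+.06,-.308,.06,5)
c=r.camera("wrist");cv2.imwrite("pics/w4.png",c["image"])
E
```

```text
time_s: 13.85
tcp_pos: [0.5931, -0.2824, 0.1602]
orientation: [0.0, 0.796, -0.605, 0.0]
force: [0.0, 0.1, -1.3]
width: 0.514
gripper_force: 60.5
time_s: 14.25
tcp_pos: [0.5712, -0.2961, 0.1603]
orientation: [-0.0, 0.738, -0.675, 0.0]
force: [0.3, 0.8, -0.9]
width: 0.508
gripper_force: 60.9
row: 1.36 -1.94 10.03 0.001  yaw -174.9 tilt 0.000
```

View pics/w4.png

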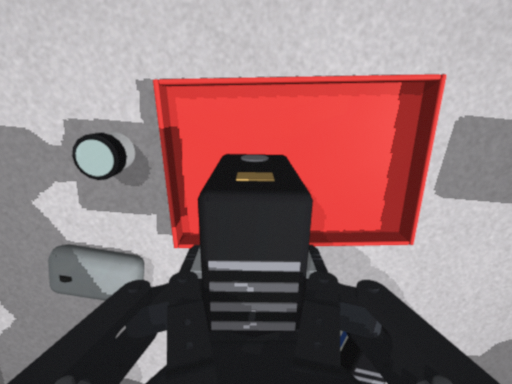

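The cartridge is aligned with the red tray (columns 160–440). It needs a 2.4 cm correction toward the far slot, then down.

```bash
python3 -m handwheel '0.7 -1 0.5 0;1.4 -1.9 2 0;1.4 -1.9 4.5 0;1.4 -1.9 7 0;1.4 -1.9 9 0;1.4 -1.9 9.8 0;1.4 -1.9 10.1 0;1.4 -1.9 10.3 0;1.4 -1.9 10.3 0;1.4 -1.9 10.3 0'; python3 -m handwheel '0 0 0.15 0;0 0 0.15 0'
```

```text
time_s: 15.3
tcp_pos: [0.5915, -0.3089, 0.0582]
orientation: [-0.0, 0.737, -0.676, 0.001]
force: [0.2, -0.6, -0.4]
width: 0.511
gripper_force: 60.9
time_s: 15.5
tcp_pos: [0.5913, -0.3088, 0.0561]
orientation: [-0.0, 0.737, -0.676, 0.0]
force: [2.0, -0.7, -0.2]
width: 0.507
gripper_force: 60.9
```

```bash
python3 -m handwheel '0 0 0 0;0 0 0 0;0 0 0 0;0 0 0 0;0 0 0 0;0 0 0 0' 1; python3 -m handwheel '0 0 -1 0;0 0 -4 0;0 0 -8 0;0 0 -11 0;0 0 -12.5 0;0 0 -12.5 0;0 0 -12.5 0'; python3 - <<'E'
from plant import r
from h import *
s=r.observe();rows(s,.443,-.103,.18,-12.2)
E
```

```text
time_s: 16.1
tcp_pos: [0.5911, -0.3087, 0.0558]
orientation: [0.0, 0.737, -0.676, -0.0]
force: [0.7, 0.1, 0.2]
width: 0.999
gripper_force: 0.0
time_s: 16.8
tcp_pos: [0.5909, -0.3085, 0.1804]
orientation: [0.0, 0.737, -0.676, -0.0]
force: [0.3, 0.2, 0.5]
width: 1.002
gripper_force: 0.0
row: -21.75 12.96 0.05 0.299  yaw -175.0 tilt 0.001
```

The +0.299 turn would put joint 6 at its limit, so I'll take the half-turn-equivalent grasp: turn −2.84.

```bash
python3 -m handwheel '-1 0.5 0 -0.1;-4 2 0 -0.22;-8 4.5 0 -0.36;-12 7 0 -0.5;-16 9.5 0 -0.65;-19 11.3 0 -0.8;-21 12.5 0 -0.95;-21.7 13 0 -1.1;-21.7 13 0 -1.25;-21.7 13 0 -1.4'|head -3; python3 -m handwheel '0 0 0 -0.15;0 0 0 -0.3;0 0 0 -0.45;0 0 0 -0.6;0 0 0 -0.75;0 0 0 -0.9;0 0 0 -1.05;0 0 0 -1.2;0 0 0 -1.35;0 0 0 -1.44'|head -3; python3 -m handwheel '0 0 0 0;0 0 0 0;0 0 0 0' |head -3;python3 - <<'E'
from plant import r
from h import *
s=r.observe();rows(s,.443,-.103,.05,-12.2);print(s["joint_pos"])
c=r.camera("wrist");cv2.imwrite("pics/w5.png",c["image"])
E
```

```text
time_s: 17.8
tcp_pos: [0.4422, -0.1032, 0.1798]
orientation: [-0.0, 0.999, -0.039, -0.001]
time_s: 18.8
tcp_pos: [0.4423, -0.1034, 0.1796]
orientation: [-0.001, 0.777, 0.629, -0.0]
time_s: 19.1
tcp_pos: [0.4427, -0.1036, 0.1804]
orientation: [-0.0, 0.779, 0.626, -0.0]
row: 0.07 0.03 13.04 -0.004  yaw -12.4 tilt 0.001
[-4.88637773e-01  2.29698669e-01  1.79676701e+00 -1.68561236e-05
  1.11593229e+00 -2.71774073e-01]
```

View pics/w5.png

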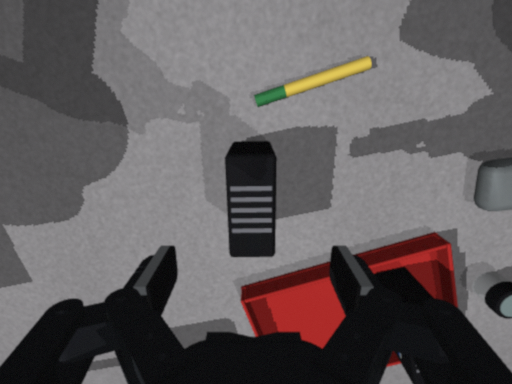

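The third cartridge is at columns 227–276, rows 153–256, slightly lower than in the earlier two grasps.

```bash
python3 - <<'E'
from plant import r
from h import *
c=r.camera("wrist")
a=ray(c,251,152,.085);b=ray(c,252,255,.085);d=a-b;m=(a+b)/2
print(m,np.linalg.norm(d),np.degrees(np.arctan2(d[1],d[0])),"ribs",ray(c,251,209,.085))
rows(r.observe(),m[0],m[1],.05,-12.2)
E
```

```text
[ 0.43975066 -0.10732901  0.085     ] 0.0973453829571658 78.06263786529011 ribs [ 0.43885115 -0.10920903  0.085     ]
row: -0.42 -0.21 13.06 -0.003  yaw -12.4 tilt 0.000
```

```bash
python3 -m handwheel '-0.3 -0.2 2 0;-0.3 -0.2 5 0;-0.3 -0.2 8 0;-0.3 -0.2 10.5 0;-0.3 -0.2 12 0;-0.3 -0.2 13 0;-0.3 -0.2 13 0;-0.3 -0.2 13 0' 1; python3 -m handwheel '0 0 0 0;0 0 0 0;0 0 0 0;0 0 0 0;0 0 0 0;0 0 0 0;0 0 0 0;0 0 0 0' -1;python3 -m handwheel '0 0 -1 0;0 0 -3 0;0 0 -6 0;0 0 -8.5 0;0 0 -10 0;0 0 -11 0;0 0 -11 0;0 0 -11 0;0 0 -11 0;0 0 -11 0'; python3 -m handwheel '0 0 0 0'|sed -n 4p; python3 -m handwheel '0 0 0 0'|sed -n 4p; python3 -m handwheel '0 0 0 0'|sed -n 4p
python3 - <<'E'
from plant import r
from h import *
s=r.observe();print(s["joint_pos"])
for nm,x,y,a in (("blue",.517,.305,-6),("red",.5317,-.3132,5)):
  for k in (-.06,):
    print(nm,k); rows(s,x+k*np.cos(np.radians(a)),y+k*np.sin(np.radians(a)),s["tcp_pos"][2],a)
E
```

```text
time_s: 20.0
tcp_pos: [0.4406, -0.1064, 0.0513]
orientation: [0.0, 0.779, 0.627, 0.0]
force: [0.5, 0.7, -0.1]
width: 1.001
gripper_force: 0.0
time_s: 20.8
tcp_pos: [0.4405, -0.1063, 0.0514]
orientation: [0.0, 0.779, 0.627, 0.0]
force: [-2.0, 1.2, 6.6]
width: 0.51
gripper_force: 61.9
time_s: 21.8
tcp_pos: [0.44, -0.1061, 0.1601]
orientation: [-0.001, 0.779, 0.627, -0.0]
force: [-0.4, -0.5, -4.0]
width: 0.507
gripper_force: 62.2
force: [-0.2, -0.3, -4.5]
force: [0.2, 0.2, -4.9]
force: [-0.6, 0.3, -4.5]
[-4.96487919e-01  2.51824128e-01  1.82681290e+00  1.19575451e-05
  1.06319552e+00 -2.81398304e-01]
blue -0.06
row: 41.15 -7.24 0.00 -0.110  yaw -12.3 tilt 0.000
red -0.06
row: -20.06 7.63 -0.00 -0.302  yaw -12.3 tilt 0.000
```

About −4.5 N, so this one is full and goes in the blue tray, near slot.

```bash
python3 -m handwheel '1.5 -0.3 0 0;4.5 -0.8 0 -0.02;8.5 -1.5 0 -0.04;12.5 -2.2 0 -0.06;16.5 -2.9 0 -0.08;20.5 -3.6 0 -0.1;24.5 -4.3 0 -0.11;28.5 -5 0 -0.11;32.5 -5.7 0 -0.11;36 -6.3 0 -0.11'|head -4; python3 - <<'E'
from plant import r
from h import *
rows(r.observe(),.457,.311,.16,-6)
E
```

```text
time_s: 23.1
tcp_pos: [0.4552, 0.261, 0.1607]
orientation: [-0.0, 0.743, 0.669, 0.0]
force: [1.0, -0.5, -4.7]
row: 5.00 -0.34 0.07 0.000  yaw -6.0 tilt 0.000
```

```bash
python3 -m handwheel '2.5 -0.3 0 0;4 -0.3 0 0;4.8 -0.3 0 0;5 -0.3 0 0;5 -0.3 0 0;5 -0.3 0 0'|head -3;  python3 - <<'E'
from plant import r
from h import *
s=r.observe();rows(s,.457,.311,.0564,-6)
c=r.camera("scene");cv2.imwrite("pics/s2.png",cv2.resize(c["image"][80:270,180:450],None,fx=2.5,fy=2.5))
E
```

```text
time_s: 23.7
tcp_pos: [0.458, 0.3081, 0.1608]
orientation: [0.0, 0.744, 0.669, -0.0]
row: 0.28 -0.13 10.44 -0.001  yaw -6.1 tilt 0.000
```

View pics/s2.png

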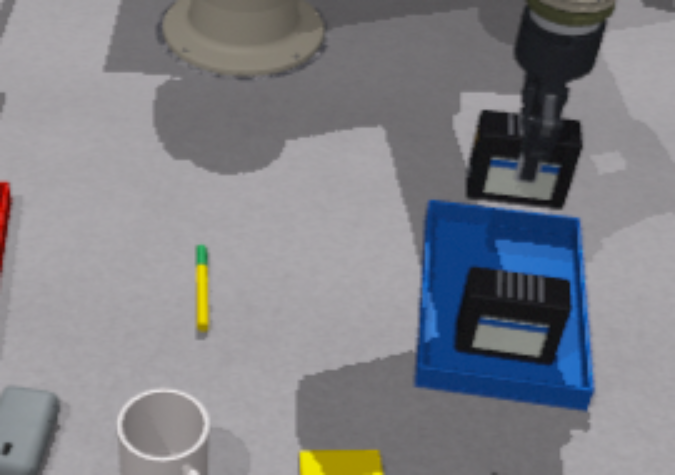

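The first full cartridge stands upright in the far half of the blue tray, and the held one hangs over the near half. The marker hasn't moved. I'll lower and release.

```bash
python3 -m handwheel '0.1 -0.1 1 0;0.1 -0.1 3 0;0.1 -0.1 5.5 0;0.1 -0.1 8 0;0.1 -0.1 9.4 0;0.1 -0.1 10 0;0.1 -0.1 10.2 0;0.1 -0.1 10.3 0;0.1 -0.1 10.4 0;0.1 -0.1 10.4 0'; python3 -m handwheel '0 0 0.1 0;0 0 0.1 0'
```

```text
time_s: 24.75
tcp_pos: [0.4571, 0.3102, 0.0573]
orientation: [0.0, 0.743, 0.669, 0.0]
force: [-1.1, -0.2, -4.6]
width: 0.509
gripper_force: 62.2
time_s: 24.95
tcp_pos: [0.4571, 0.3103, 0.0564]
orientation: [0.0, 0.743, 0.669, 0.001]
force: [-1.7, 0.3, 0.7]
width: 0.509
gripper_force: 62.7
```

```bash
python3 -m handwheel '0 0 0 0;0 0 0 0;0 0 0 0;0 0 0 0;0 0 0 0;0 0 0 0' 1; python3 -m handwheel '0 0 -1 0;0 0 -4 0;0 0 -8 0;0 0 -11 0;-3 0 -14 0;-7 0 -16 0;-10 0 -17 0;-10 0 -17 0;-10 0 -17 0;-10 0 -17 0'; python3 - <<'E'
from plant import r
from h import *
c=r.camera("scene");cv2.imwrite("pics/end.png",c["image"])
E
```

```text
time_s: 25.55
tcp_pos: [0.4569, 0.3101, 0.0558]
orientation: [0.0, 0.743, 0.669, 0.0]
force: [0.7, -0.4, 0.7]
width: 1.0
gripper_force: 0.0
time_s: 26.55
tcp_pos: [0.4463, 0.2112, 0.2257]
orientation: [-0.0, 0.743, 0.669, -0.0]
force: [0.3, 0.2, -0.1]
width: 1.002
gripper_force: 0.0
```

View pics/end.png

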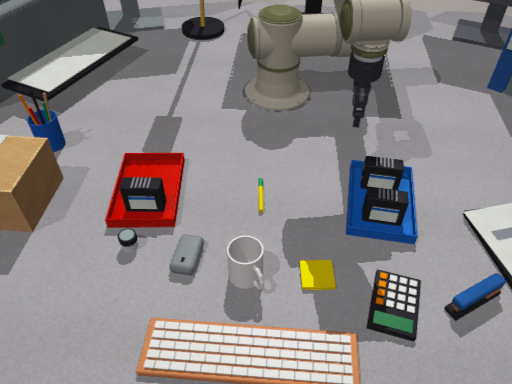

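Two cartridges stand in the blue tray at about (383,173) and (385,207), and one in the red tray at about (143,193). Everything else is where it was and the gripper is clear.

```bash
python3 -c "
from plant import r
print(r.close_job())"
```

```text
the job is handed in; nothing more can be done
None
```

I weighed all three cartridges and handed the job in at about 26.6 s: the two full ones (about 4.3 and 4.5 N) stand in the blue tray and the used-up one (about 1.5 N) in the red tray; the last picture showed all three upright and nothing else moved, though the hand-in gave no verdict.

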